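Mount and latch the hold-down arm of the gluing jig

TASK

Take the blue hold-down arm out of its sloping cradle and lower its socket onto the ball of the gluing jig, without dropping it, with the bar resting on the grey ledge clear of the yellow lip. Then swing the bar about the ball, under the lip and up against the stop post, and only after that press the red latch lever all the way down. Let go, and leave the jar, the glue bottle and the thread spool where they stand.

Things in the scene. Friction and masses are not known exactly. Their poses are not given: they have to be found in the camera images.
- holddown: Loose hold-down arm, 0.34 kg: a dark steel socket cup at one end of a blue bar. Origin: centre of the socket (the ball's centre when seated); x runs along the bar to its free end, z is up when mounted. Bar 16 wide (y), z = +1 to +15, from x = 20 to 250; centre of mass near x = 110. It starts in the cradle with x rising 30 degrees above level, socket end low.
- socket (a point): The arm's origin, centre of the socket cup. Cup 45 outside diameter, cavity 33 diameter, mouth facing arm -z with its rim at z = -5, flat cavity roof at z = +15 (rests on the ball's top), cup top at z = +21. Lower it onto the ball from above with the bar level and the lever open.
- bar_grip (a point): Where to grip the bar: in the black rubber sleeve (18 wide, arm x = 117 to 163), at arm x = 140, z = 8, mid height of the bar; close across the width, along the arm's y. As the bar slopes 30 degrees in the cradle and must be level on the jig, the tool must tilt by that much for the grasp or for the placing.
- bar_tail (a point): Point in the bar at arm x = 222, z = 8, which comes to lie beside the stop post.
- latch (a joint): Red latch lever on the arm, hinged across the bar: 0 = open (raised 46 degrees from the bar), 0.8 rad = fully closed, flat on the bar. Starts at 0 to 0.12 and stays where it is left (stiff hinge: about 2.5 N at the pad moves it). Closing swings a jaw in under the ball; once closed the socket cannot go on or off.
- lever_pin (a point): the lever's hinge axis (along the arm's y), at arm x = 30, z = 8
- lever_pad (a point): Top face of the red lever near its end, where it is pressed down: 60 along the lever from the hinge axis and 14.5 off it. Fully open it is at about arm x = 61, z = 61, fully closed at about arm x = 90, z = 22. The lever is 18 wide and 70 long.
- jig: Fixed gluing jig: aluminium base plate 300 x 150 x 12 with, along its x axis, a ball stud, a cork-topped work block (top 40 above the bench, x = 148 to 208) and a grey rest ledge with stop post. Origin on the bench under the ball; x from the ball towards the post, y across away from the post's side, z up. In line, the arm's x lies along jig x.
- ball (a point): centre of the jig's steel ball, 30 in diameter, 75 above the bench, on a neck 15 in diameter. Beware on the way: a fixed grey drawer cabinet, 168 high plus a low handle, stands on the bench between the robot and the work (world x = 0.20 to 0.42 m, y = -0.14 to +0.12 m); keep the whole robot clear of it.
- stop (a point): on the stop post's face, 222 from the ball along jig x, at y = -8.5 and 83 above the bench: the bar's side rests here when in line
- cradle: Fixed sloping plywood cradle, base 270 x 90 x 12, holding the arm at 30 degrees in two black forks (at arm x = 80 and 215, each 14 long, walls up to arm z = 13, 4 mm side play in all) and a stop plate below the socket. Origin: centre of its underside; x level, pointing along the arm to its high free end. The arm lifts out upward.
- jar_pink_cap: bystander: clear jar with pink cap, 68 x 69 x 86, origin under its centre; leave it
- glue_bottle_red: bystander: squeeze bottle with red nozzle, 52 x 52 x 166, origin under its centre; leave it
- thread_spool_2: bystander: red thread spool, 52 x 52 x 74, origin under its centre; leave it
- foot_tip (a point): Lower end of the rubber-tipped foot, 20 in diameter, that hangs from the bar at arm x = 178 down to z = -25.
- ledge (a point): Point on top of the grey rest ledge, 75 above the bench, jig x = 222, y = +50. The ledge runs along jig y from -7 to +91 and is 18 wide (x = 213 to 231); it carries the bar's free end when the socket is on the ball. Set the bar down on it at this side, 0.15 to 0.3 rad out of line (free end towards jig +y), clear of the lip.
- lip (a point): Free edge of the yellow keeper lip on the stop post: jig x = 222, y = +8. The lip reaches over the ledge from the post, 18 wide, underside 96 and top 104 above the bench. The seated bar's top is at 90, so the bar passes beneath it when swung in, but cannot come down there from above.

How it is judged:
On the way, in this order (a step that is already met when the one before it is completed fails the run):
1. the socket sits fully on the ball, bar on the ledge, out of line, lever still open (distance between socket and ball below 0.005 m and angle between holddown's own z axis and vertical below 0.06 rad and value of joint latch below 0.3 rad and y of bar_tail in the frame of jig above 0.015 m), for 0.2 s.
2. the bar is swung under the lip against the stop post, socket still on the ball, lever still open (distance between socket and ball below 0.005 m and y of bar_tail in the frame of jig below 0.005 m and angle between holddown's own z axis and vertical below 0.06 rad and value of joint latch below 0.4 rad), for 0.2 s.
3. the latch lever is pressed all the way down (distance between socket and ball below 0.005 m and value of joint latch above 0.7 rad), for 0.2 s.
At the end, for the whole second after the job is handed in: The socket sits on the ball (centres within 5 mm), the arm is level within 0.06 rad, the bar lies under the lip against the stop post (within 6 mm of line there), the latch lever is closed to more than 0.7 of 0.8 rad, and the arm is at rest (all of step 3 and angle between holddown's own z axis and vertical below 0.06 rad and y of bar_tail in the frame of jig between -0.006 and 0.006 m and x of bar_tail in the frame of jig above 0.2 m and linear speed of holddown below 0.02 m/s); the robot touches nothing.
It fails at once if the arm is dropped (moves faster than 0.6 m/s, a fall of about 2 cm, with no finger on it) (linear speed of holddown above 0.6 m/s and contact force between the fingers and holddown below 0.05 N).
It fails at once if the jar, the glue bottle or the thread spool is moved by more than 3 cm (distance of any of jar_pink_cap, glue_bottle_red, thread_spool_2 from where it was at the start of the episode above 0.03 m).
It also fails if it takes over 56 s, if anything falls off the work surface, if the arm or the gripper's body presses on something with over 40 N, if the wrist force passes 120 N, or if a joint passes its speed limit or range.

ROBOT

A 6-joint arm with a two-finger parallel gripper is mounted at the origin on a cart in front of the work surface, level with it; the furniture and walls round the work are solid. World frame = base frame: x ahead of the robot, y to its left, z up, the work surface at z = 0. Lengths are in m, angles in rad, forces in N, time in s.
With the tool pointing down it reaches from about 0.325 to 0.75 m from the base axis. Payload 7.6 kg.
Tool frame: the origin (TCP) lies at the centre of the arm's flange, where the gripper is bolted on; the fingertips stand 173 mm ahead of it and the grasp point (between the pads) lies 155 mm ahead of it (tip_extent is the distance from the TCP to the fingertips, in m); z points along the fingers, y is the line along which they close (so a half turn about z gives the same grasp; the last joint's range is limited). The gripper opens to 85 mm and grips with 20 to 120 N. Pads are 22 mm wide; open, the fingers measure 114 mm over their backs; the gripper's body (76 mm by 85 mm) begins 54 mm behind the grasp point. The pads swing forward as they close: fully open they stand 13 mm farther back than shut.
Start: joints at [-1.245, 0.052, 1.401, -0, 1.689, -0.07], TCP at [0.202, -0.484, 0.405] pointing down, gripper open.
Joint ranges: [-2.9, 2.9], [-0.91, 2.17], [0.12, 2.37], [-1.06, 4.2], [0.26, 2.73], [-2.93, 2.93]. Speed limits (rad/s): [2.57, 2.57, 3.01, 3.14, 3.14, 3.14].

INTERFACE

Orientations are given as a unit quaternion [x, y, z, w].
In Python, from workcell import read_state, get_image, camera_info, sign_off, tip_extent gives the robot as it stands. The module is installed in compiled form; this text tells all that it offers.
- The arm moves only by the shell command python3 -m creep 'ROWS' [FORCE]. ROWS is text: rows parted by semicolons, each of 7 numbers parted by spaces: the opening, from 0 (shut) to 1 (fully open), then the shift along the world's x, y, z in mm, then the turn, a rotation vector about the world's x, y, z in rad. In form: claw x y z ax ay az; .... A call has 1 to 10 rows; each row is the pose to reach, as a shift and turn from the pose commanded when the call began; what a row does not reach only later rows make up. A row lasts 1/8 s, in which the tool goes at most 62.5 mm and 10.7 degrees, less where a joint would pass 70% of its speed; a pose out of reach is approached as far as the arm can. A call with a gripper value outside its range is refused whole. The fingers move at their own pace and stop on an object; FORCE is the grip in N (left out, the last holds). Time passes only in rows, so rows that repeat a pose let the fingers close. It gives the time, the measured TCP pose, the force, the opening and the grip force at its end, in the units of the state.
- read_state(): the state, without advancing time (a new reading comes with each control period).
- get_image(name): name is "scene" or "side" or "wrist"; returns the picture (480x640x3 uint8, red, green, blue); there is no depth.
- camera_info(name): a dict with "fov_y" (degrees; the focal length in pixels is half the picture's height over the tangent of half this angle, whatever the lens; pixels are square), "cx", "cy" (the principal point, pixels), "eye" and "orientation" of the camera in the world; the wrist camera has in their place "hand_eye" (4x4, takes a point from camera to tool coordinates, whose origin is the TCP and whose axes are the flange's). Camera axes: x right, y down, z forward; pixel columns grow to the right and rows downward; lengths in m; the calibration is good to about 2 mm. A picture is of the moment at which its call begins: read the wrist's pose just before it. camera_info takes no time and is no camera call.
- sign_off(): hands the job in; it is judged then, once.
The state is a dict: "clock": time; "joint_pos": joint angles; "qvel": joint speeds; "joint_efforts": joint torques, N m; "ee_pos": TCP position; "tcp_rot": TCP orientation; "wrist_force": force on the tool from outside, world axes, zero at the start; "moment": the same for the moment, N m; "gripper_width": finger opening in m; "finger_force": force on a finger pad.
Only numpy, scipy, OpenCV 4.12 (cv2) and the standard library are available. Lean on these libraries where they do the work, as an engineer would, in place of code of your own. Each camera call takes 0.05 s, during which the arm holds its last target. There are 200 camera calls.

## Working session

There is one attempt and no reset: what is moved stays moved. The work goes in short steps, Python scripts to look and compute and a shell command to move; the robot and the scene stay as the last step left them, time stands still between calls to the robot, and variables do not carry over. Pictures are saved under pics/ and viewed, at most 14 in all, crops included, and the job is handed in when it is done.

```bash
mkdir -p pics; python3 - <<'E'
from workcell import *
import cv2
for n in("scene","side"):
    cv2.imwrite(f"pics/{n}0.png",get_image(n)[:,:,::-1]); print(n,camera_info(n))
print(camera_info("wrist")); print(read_state())
E
```

```text
scene {'fov_y': 46.26584604159911, 'cx': 318.68549027070947, 'cy': 236.5637457063152, 'eye': array([-0.2094863 ,  0.88700236,  0.86315584]), 'orientation': array([-0.31299057,  0.81518112, -0.459759  ,  0.16167344])}
side {'fov_y': 54.836372123793595, 'cx': 326.84461067268484, 'cy': 239.7055465624465, 'eye': array([0.33537423, 0.94014347, 1.0043319 ]), 'orientation': array([-0.1238675 ,  0.90067914, -0.41361181,  0.04857167])}
{'fov_y': 71.24806955443027, 'cx': 317.4976512615339, 'cy': 235.2879571256456, 'hand_eye': array([[-3.42762859e-04, -9.45575399e-01, -3.25402899e-01,
         8.47244010e-02],
       [ 9.99999795e-01, -1.47848476e-04, -6.23721876e-04,
         1.28245332e-04],
       [ 5.41665740e-04, -3.25403046e-01,  9.45575256e-01,
         2.99916690e-02],
       [ 0.00000000e+00,  0.00000000e+00,  0.00000000e+00,
         1.00000000e+00]])}
{'clock': 0.1, 'joint_pos': array([-1.24531889e+00,  5.28083916e-02,  1.40166428e+00,  4.57461982e-05,
        1.68859845e+00, -7.03014137e-02]), 'qvel': array([ 2.26101891e-04, -1.19686525e-03, -3.26600747e-03,  6.06621369e-05,
       -1.51455027e-03,  1.18044826e-04]), 'joint_efforts': array([ 4.87160032e-04, -3.82584572e+01, -3.60984850e+01, -1.22699194e-04,
        4.80068178e-03, -1.18337741e-05]), 'ee_pos': array([ 0.20241874, -0.48438189,  0.4039176 ]), 'tcp_rot': array([ 9.80482908e-01,  1.96602951e-01, -7.15298745e-05, -7.36116337e-04]), 'wrist_force': array([-0.52543169,  0.29702944, -0.25394721]), 'moment': array([ 0.00541565,  0.02272303, -0.01598561]), 'finger_force': 0.0, 'gripper_width': 0.0853027053443381}
```

View pics/scene0.png

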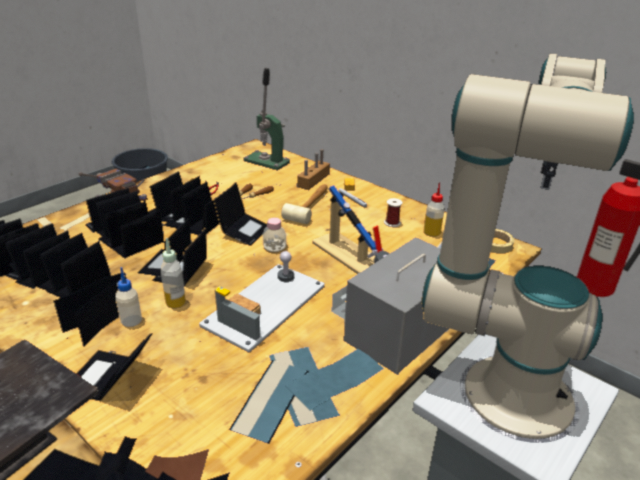

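View pics/side0.png

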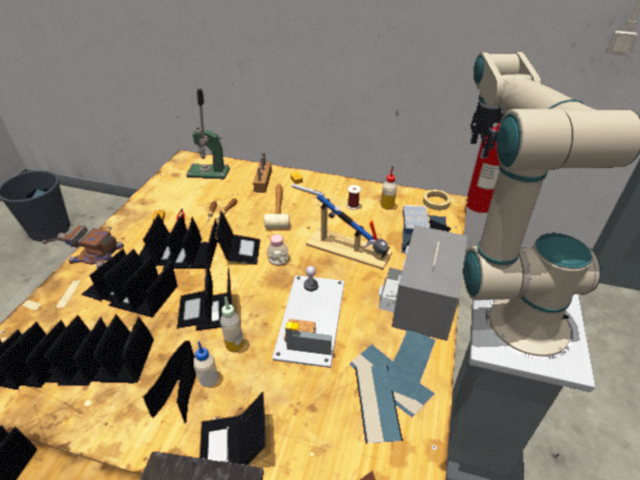

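The side view shows the cradle at about (345,235), with the bar running from the socket (380,247) to the free end (295,187). The jig ball is at (311,271) and the post and lip are near (293,328). Next I'll enlarge these areas.

```bash
python3 - <<'E'
import cv2,numpy as np
def c(n,x,y):
    im=cv2.imread(f"pics/{n}0.png")[y:y+75,x:x+100] if 0 else cv2.imread(f"pics/{n}0.png")[y:y+100,x:x+133]
    im=cv2.resize(im,(399,300),interpolation=cv2.INTER_CUBIC)
    for k in range(0,133,20): cv2.putText(im,str(x+k),(k*3,8),0,.3,(0,0,255),1); cv2.line(im,(k*3,9),(k*3,13),(0,0,255),1)
    for k in range(0,100,20): cv2.putText(im,str(y+k),(0,k*3+3),0,.3,(0,0,255),1)
    return im
a=np.hstack([c("side",280,175),c("side",250,265)]);b=np.hstack([c("scene",290,175),c("scene",197,248)])
cv2.imwrite("pics/crop1.png",np.vstack([a,b]))
E
```

```text
(no output)
```

View pics/crop1.png

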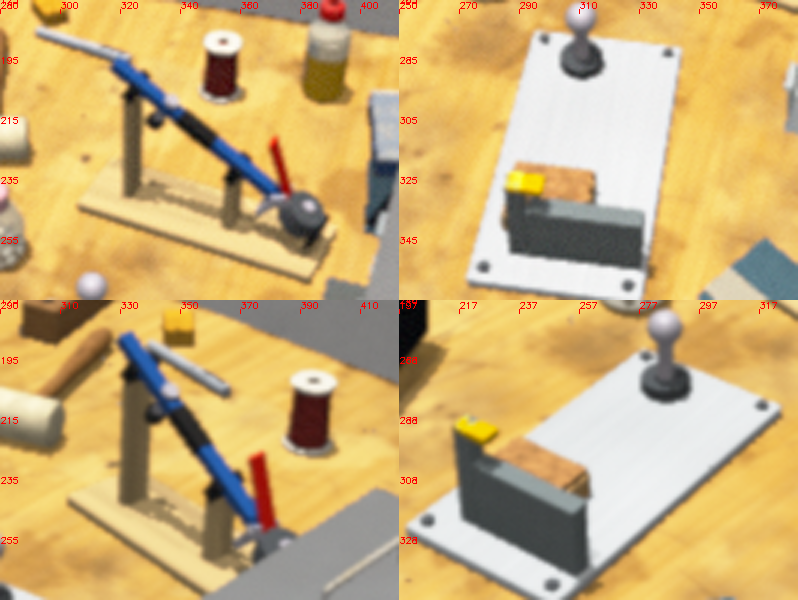

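The crop shows the side ball at (311,270.7), with the post and lip on the left and the ledge running towards the robot. The bar's free end is at (321,196), the socket at (381,246) and the sleeve at about (346,218). Next I'll fit poses to these points.

```bash
cat >h.py <<'E'
from workcell import *
import numpy as np,cv2
from scipy.spatial.transform import Rotation as R
from scipy.optimize import least_squares
def cam(n):
    i=camera_info(n); f=240/np.tan(np.radians(i["fov_y"]/2))
    if n=="wrist":
        s=read_state(); T=np.eye(4);T[:3,:3]=R.from_quat(s["tcp_rot"]).as_matrix();T[:3,3]=s["ee_pos"]
        T=T@i["hand_eye"]; return f,i,T[:3,:3],T[:3,3]
    return f,i,R.from_quat(i["orientation"]).as_matrix(),i["eye"]
def proj(C,P):
    f,i,M,e=C; q=(np.atleast_2d(P)-e)@M
    return q[:,:2]/q[:,2:]*f+[i["cx"],i["cy"]]
def onz(C,uv,z):
    f,i,M,e=C; d=M@[(uv[0]-i["cx"])/f,(uv[1]-i["cy"])/f,1]; return e+d*(z-e[2])/d[2]
def jigP(p,L):  # p=x,y,yaw
    return R.from_euler("z",p[2]).apply(np.array(L,float))+[p[0],p[1],0]
def armP(p,L,pitch=30): # p=x,y,z,yaw ; x rising
    return R.from_euler("ZY",[p[3],-np.radians(pitch)]).apply(np.array(L,float))+p[:3]
E
python3 - <<'E'
from h import *
S,C=cam("side"),cam("scene")
jb=[0,0,.075]
def res(p):
    x0,y0=p[3:]; c=[[x0,y0-.075,.012],[x0,y0+.075,.012],[x0+.3,y0-.075,.012]]
    P=jigP(p,[jb]+c)
    r=np.r_[proj(S,P)-[[311,270.7],[294.7,275],[344,280.3],[273.7,359.3]],proj(C,P)-[[285.3,257],[278.3,265.3],[324.3,284.3],[200,324]]]
    return r.ravel()
s=least_squares(res,[.5,.1,1.5,-.05,0],x_scale=.1); print("jig",s.x.round(4)); print(s.fun.round(1))
L=[[.0,0,.008],[.25,0,.012],[.117,0,.012],[.163,0,.012]]
def ra(p):
    P=armP(p,L)
    return np.r_[proj(S,P)-[[381,246],[320.7,196],[351.7,223.3],[341,212.7]],(proj(C,P)-[[381.7,256.7],[331.7,187.7],[358.3,224],[349.3,210]])].ravel()
a=least_squares(ra,[.5,-.2,.06,0],x_scale=.1,loss='soft_l1'); print("arm",a.x.round(4)); print(ra(a.x).round(1))
print("grip",armP(a.x,[.14,0,.008]),"cradle corners",[onz(S,u,.012).round(3) for u in[(306.7,243),(391.7,253),(383.3,267)]])
print("spool",onz(S,(354,207),0),onz(C,(394,228),0),"bottle",onz(S,(388,208),0),"jar",onz(S,(277,262),0),onz(C,(275,250),0))
E
```

```text
jig [ 0.6143  0.0433  1.71   -0.0374  0.0214]
[-0.6  0.7  0.2  0.8  0.5  0.6 -0.1  0.5  0.7 -0.2 -0.2 -1.7  1.1 -1.4
 -0.7  0.3]
arm [ 0.4457 -0.1381  0.0484 -0.1746]
[-0.2  1.2 -2.1 -0.8  0.6 -0.7 -0.3  0.5  1.4  3.6 -0.2 -2.4  0.3 -0.2
 -0.2  0.3]
grip [ 0.56114653 -0.15842081  0.12535668] cradle corners [array([ 0.683, -0.139,  0.012]), array([ 0.408, -0.169,  0.012]), array([ 0.423, -0.098,  0.012])]
spool [ 0.58074311 -0.38975774  0.        ] [ 0.5643575  -0.37277619  0.        ] bottle [ 0.46105728 -0.41872617  0.        ] jar [ 0.74956883 -0.03979425  0.        ] [ 0.73885202 -0.04052616  0.        ]
```

```bash
cat >>h.py <<'E'
G=np.diag([1,-1,-1.])
def delta(p,Rm):
    s=read_state(); 
    return ((p-s["ee_pos"])*1000).round(1),(R.from_matrix(Rm)*R.from_quat(s["tcp_rot"]).inv()).as_rotvec().round(4)
def graspPose(sock,yaw,pitch,back=0,ax=.14):
    M=R.from_euler("ZY",[yaw,-np.radians(pitch)]).as_matrix()
    g=np.array(sock)+M@[ax,0,.008]; Rt=M@G
    return g-Rt[:,2]*(.155+back),Rt
E
python3 - <<'E'
from h import *
p,M=graspPose([.4457,-.1381,.0484],-.172,30,.12); print(p,*delta(p,M))
E
```

```text
[ 0.42574245 -0.13463305  0.36348519] [223.3 349.7 -40.4] [ 0.0578 -0.5273 -0.555 ]
```

```bash
python3 -m creep '1 28 44 0 .007 -.066 -.069;1 56 88 0 .014 -.13 -.14;1 84 131 -10 .022 -.2 -.21;1 112 175 -20 .029 -.264 -.278;1 140 219 -30 .036 -.33 -.347;1 168 263 -40 .043 -.396 -.416;1 196 307 -40 .05 -.46 -.486;1 223 350 -40 .058 -.527 -.555;1 223 350 -40 .058 -.527 -.555;1 223 350 -40 .058 -.527 -.555' 60
python3 - <<'E'
from h import *
C=cam("wrist"); cv2.imwrite("pics/w1.png",get_image("wrist")[:,:,::-1])
a=[.4457,-.1381,.0484,-.1746]
print(proj(C,armP(a,[[.0,0,.021],[.25,0,.015],[.117,0,.015],[.163,0,.015],[.14,0,.015]])).round(1)); print(read_state()["joint_pos"])
E
```

```text
clock: 1.35
ee_pos: [0.4253, -0.1345, 0.3644]
tcp_rot: [0.963, -0.083, 0.257, 0.023]
wrist_force: [0.2, -0.9, -0.4]
gripper_width: 0.0854
finger_force: 0.0
[[317.5 391.1]
 [318.5  78.5]
 [317.9 266.1]
 [318.1 208.8]
 [318.  238.3]]
[-0.419403   -0.31330118  1.84130081  0.13491738  1.10795243  1.29502018]
```

View pics/w1.png

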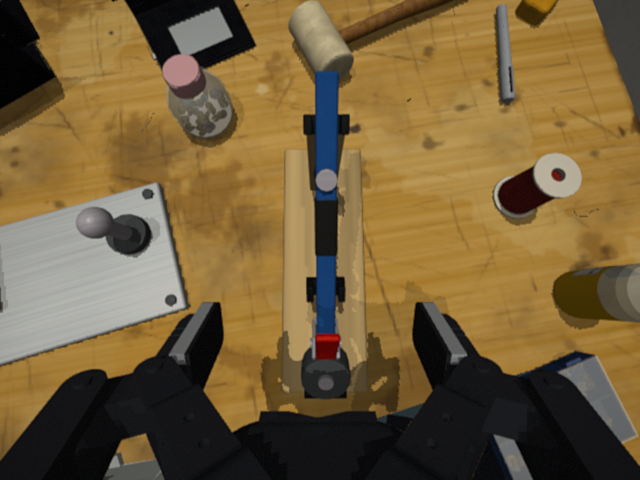

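The wrist view shows the sleeve spanning (326,199) to (326,256), the free end at (327,72), the cup at about (326,372) and the jig ball at (94,222). The bar is centred about 8 px right of where I predicted, so I'll refine the fit.

```bash
python3 - <<'E'
from h import *
S,C,W=cam("side"),cam("scene"),cam("wrist")
Lw=[[.25,0,.015],[.163,0,.017],[.117,0,.017],[0,0,.012]]
def ra(p):
    P=armP(p,[[0,0,.008],[.25,0,.012],[.117,0,.012],[.163,0,.012]])
    return np.r_[(proj(W,armP(p,Lw))-[[327,72],[326,199],[326,256],[326,372]]).ravel(),.5*(proj(S,P)-[[381,246],[320.7,196],[351.7,223.3],[341,212.7]]).ravel(),.5*(proj(C,P[1:])-[[331.7,187.7],[358.3,224],[349.3,210]]).ravel()]
a=least_squares(ra,[.45,-.14,.05,-.17],x_scale=.1,loss='soft_l1').x; print("arm",a.round(4)); print(ra(a).round(1))
r=lambda b:np.r_[proj(W,[b])[0]-[94.5,222],proj(S,[b])[0]-[311,270.7],proj(C,[b])[0]-[285.3,257]]
b=least_squares(r,[.61,.04,.075],x_scale=.1); print("ball",b.x.round(4),b.fun.round(1))
print("ball from wrist alone",onz(W,(94.5,222),.075)," arm origin if z fixed: cradle geometry")
for bk in(0,.03):
    p,M=graspPose(a[:3],a[3],30,bk); print(p,*delta(p,M))
E
```

```text
arm [ 0.4533 -0.1476  0.0428 -0.1665]
[-0.3 -0.1  0.4  0.7  0.2  0.4 -0.3 -0.5 -1.1  0.1 -1.9 -0.6 -0.7 -0.7
 -1.1 -0.1 -0.3 -1.2 -0.  -0.3 -0.3  0. ]
ball [0.6182 0.0425 0.0754] [ 0.2  0.8 -1.8  0.1 -0.2 -1.1]
ball from wrist alone [0.61910958 0.04289607 0.075     ]  arm origin if z fixed: cradle geometry
[ 0.49244439 -0.15418571  0.25401065] [  67.3  -19.1 -110.5] [ 0.0012 -0.0017  0.0066]
[ 0.47765184 -0.15169967  0.27999142] [ 52.5 -16.6 -84.5] [ 0.0012 -0.0017  0.0066]
```

```bash
python3 -m creep '1 26 -8 -42 0 0 .003;1 53 -17 -84 .001 -.002 .007;1 60 -18 -97 .001 -.002 .007;1 67 -19 -110 .001 -.002 .007;1 67 -19 -110 .001 -.002 .007;.5 67 -19 -110 .001 -.002 .007;.4 67 -19 -110 .001 -.002 .007;.4 67 -19 -110 .001 -.002 .007' 60
python3 - <<'E'
from h import *
W=cam("wrist");im=get_image("wrist")[:,:,::-1]; cv2.imwrite("pics/w2.png",im)
print(read_state()["wrist_force"])
print(proj(W,armP([.4533,-.1476,.0428,-.1665],[[.25,0,.015],[.163,0,.017],[.117,0,.017],[.14,0,.017]])).round(1))
E
```

```text
clock: 2.4
ee_pos: [0.4924, -0.1534, 0.2554]
tcp_rot: [0.962, -0.08, 0.259, 0.022]
wrist_force: [-0.1, 0.2, -0.2]
gripper_width: 0.0344
finger_force: 0.0
[1.03957002 0.17688096 1.08629562]
[[321.3  38.8]
 [320.5 289.9]
 [320.2 384.2]
 [320.3 339.6]]
```

View pics/w2.png

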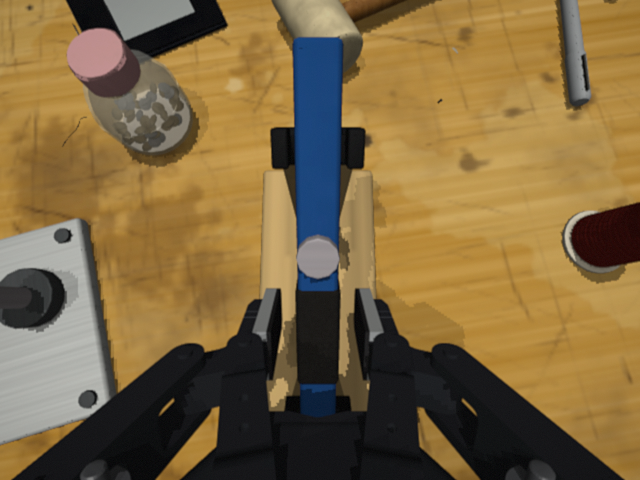

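The view confirms the fit: sleeve from v=290 to 382, bar centred at u=318 between the fingers at 278 and 358. I'll close and lift straight up.

```bash
python3 -m creep '0 0 0 0 0 0 0;0 0 0 0 0 0 0;0 0 0 0 0 0 0;0 0 0 0 0 0 0;0 0 0 3 0 0 0;0 0 0 10 0 0 0;0 0 0 20 0 0 0;0 0 0 40 0 0 0;0 0 0 40 0 0 0' 110
python3 - <<'E'
from h import *
s=read_state();print(s["joint_pos"],s["tcp_rot"],s["ee_pos"])
E
```

```text
clock: 3.58
ee_pos: [0.4929, -0.1536, 0.297]
tcp_rot: [0.962, -0.08, 0.261, 0.022]
wrist_force: [0.5, -0.9, -2.6]
gripper_width: 0.014
finger_force: 107.3
[-0.3976083  -0.0479225   1.74845476  0.14456247  0.92840073  1.28233123] [ 0.96188164 -0.0797777   0.26063987  0.02204747] [ 0.49286951 -0.1535982   0.29702336]
```

```bash
python3 - <<'E'
from h import *
W=cam("wrist")
S=read_state(); Rc=R.from_quat(S["tcp_rot"]); arm=(Rc*R.from_matrix(G)).as_euler("ZYX"); print("arm yaw,-pitch,roll",arm)
# level at same grip, +100 z
M=R.from_euler("z",arm[0]).as_matrix()@G
g=S["ee_pos"]+Rc.apply([0,0,.155]); p=g+[0,0,.1+.155]; print(g,p,*delta(p,M))
ball=np.array([.6187,.0427,.075]); yj=1.71
p2,M2=graspPose(ball+[0,0,.1],yj+.2,0); print("2:",p2,(p2-p)*1000,yj+.2-arm[0])
E
```

```text
arm yaw,-pitch,roll [-0.16523977 -0.52929762 -0.00095882]
[ 0.57004271 -0.1666183   0.16323332] [ 0.57004271 -0.1666183   0.41823332] [ 77.2 -13.  121.2] [8.800e-02 5.219e-01 3.000e-04]
2: [0.57211693 0.17472279 0.338     ] [  2.0742117  341.34108755 -80.23332226] 2.0752397725408933
```

```bash
python3 -m creep '0 5 -1 25 0 0 0;0 20 -3 55 .015 .087 0;0 32 -5 80 .03 .174 0;0 45 -8 100 .045 .26 0;0 58 -10 121 .06 .35 0;0 70 -12 121 .075 .435 0;0 77 -13 121 .088 .522 0;0 77 -13 121 .088 .522 0' && python3 -m creep '0 0 20 0 0 0 .1;0 0 50 0 0 0 .25;0 0 80 0 0 0 .41;0 0 112 0 0 0 .57;0 0 145 0 0 0 .73;0 0 178 0 0 0 .89;0 0 210 0 0 0 1.05;0 0 240 0 0 0 1.2;0 0 265 0 0 0 1.32;0 0 280 0 0 0 1.4'
python3 - <<'E'
from h import *
ball=np.array([.6187,.0427,.075])
p2,M2=graspPose(ball+[0,0,.1],1.91,0); print(*delta(p2,M2),read_state()["joint_pos"])
E
```

```text
clock: 4.58
ee_pos: [0.5701, -0.1665, 0.4143]
tcp_rot: [0.997, -0.083, -0.003, -0.001]
wrist_force: [-0.0, -0.5, -3.9]
gripper_width: 0.0138
finger_force: 107.3
clock: 5.82
ee_pos: [0.569, 0.1148, 0.4154]
tcp_rot: [0.814, 0.58, -0.001, 0.001]
wrist_force: [0.5, -1.0, -2.9]
gripper_width: 0.0141
finger_force: 107.4
[  3.1  60.  -77.4] [0.0028 0.0007 0.6717] [ 0.13590557  0.20772994  1.21006441 -0.00274372  1.72443217  0.46795676]
```

```bash
python3 -m creep '0 1 15 -15 0 0 .15;0 2 30 -35 0 0 .3;0 3 45 -55 .001 0 .45;0 3 60 -77 .003 .001 .6;0 3 60 -77 .003 .001 .672;0 3 60 -77 .003 .001 .672;0 3 60 -77 .003 .001 .672'
python3 - <<'E'
from h import *
ims={n:get_image(n)[:,:,::-1] for n in("side","scene","wrist")}
W=cam("wrist")
for n,i in ims.items(): cv2.imwrite(f"pics/{n}3.png",i)
def c(i,x,y,w,h,k): return cv2.resize(i[y:y+h,x:x+w],(w*k,h*k),interpolation=cv2.INTER_CUBIC)
a=np.vstack([c(ims["side"],250,200,100,75,4),c(ims["scene"],225,190,100,75,4)])
b=np.vstack([cv2.resize(ims["wrist"],(400,300),interpolation=3),c(ims["side"],250,250,100,75,4)])
cv2.imwrite("pics/m3.png",np.hstack([a,b]))
s=read_state();print(s["ee_pos"],s["tcp_rot"])
print(proj(W,[[.6187,.0427,.075],[.6187,.0427,.09]]))
E
```

```text
clock: 6.7
ee_pos: [0.5724, 0.1734, 0.3391]
tcp_rot: [0.58, 0.815, -0.0, 0.0]
wrist_force: [-0.0, 0.6, -2.7]
gripper_width: 0.0142
finger_force: 107.6
[0.57243439 0.1734109  0.33910367] [ 5.79628048e-01  8.14880781e-01 -7.11151271e-04  3.65989211e-04]
[[317.87814257 387.90999918]
 [317.89649122 401.51465702]]
```

View pics/m3.png

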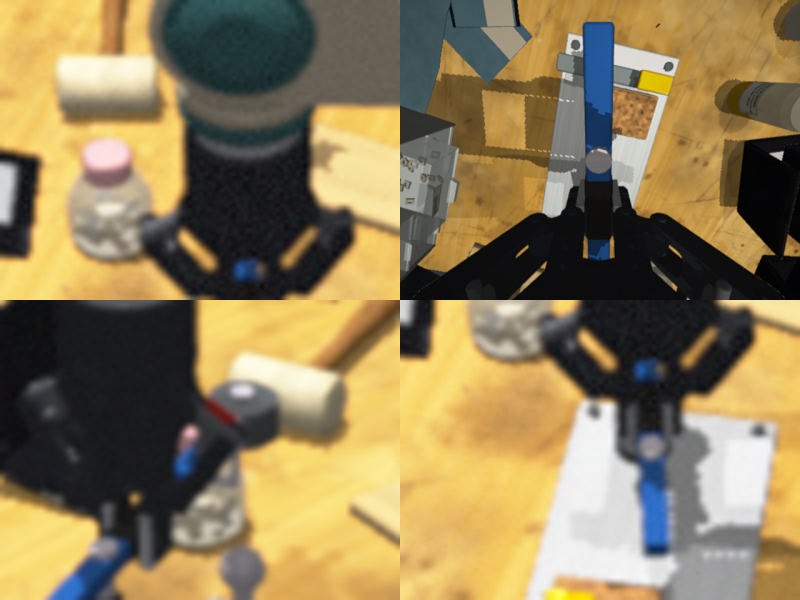

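The wrist view shows the bar over the jig with the ledge and lip ahead. The scene view shows the cup at about (285.5,218), above the ball at (285.5,257.5). I'll enlarge to fine-tune the alignment.

```bash
python3 - <<'E'
from h import *
w=cv2.imread("pics/wrist3.png");s=cv2.imread("pics/scene3.png")
a=cv2.resize(w[20:290,230:480],None,fx=2.1,fy=2.1,interpolation=3)
b=cv2.resize(s[200:270,255:305],None,fx=5,fy=5,interpolation=3)
for k in range(240,480,20):cv2.putText(a,str(k),(int((k-230)*2.1),8),0,.3,(0,0,255),1)
for k in range(40,290,20):cv2.putText(a,str(k),(0,int((k-20)*2.1)+3),0,.3,(0,0,255),1)
for k in range(260,305,10):cv2.putText(b,str(k),((k-255)*5,8),0,.3,(0,0,255),1)
for k in range(200,270,10):cv2.putText(b,str(k),(0,(k-200)*5+3),0,.3,(0,0,255),1)
o=np.zeros((a.shape[0],a.shape[1]+b.shape[1],3),np.uint8);o[:,:a.shape[1]]=a;o[:b.shape[0],a.shape[1]:]=b
cv2.imwrite("pics/m4.png",o)
W,C=cam("wrist"),cam("scene")
st=read_state();Rc=R.from_quat(st["tcp_rot"]);g=st["ee_pos"]+Rc.apply([0,0,.155]); Ra=Rc*R.from_matrix(G)
A=lambda L:g+Ra.apply(np.array(L)-[.14,0,.008])
print(Ra.as_euler("ZYX"),"arm pred",proj(W,A([[.25,0,.015],[.163,0,.017],[.117,0,.017]])).round(1),"cup scene",proj(C,A([[0,0,.021],[0,0,0]])))
J=[[.213,.091,.075],[.231,.091,.075],[.213,.008,.104],[.231,.008,.104],[.231,-.007,.104]]
print("jig pred",proj(W,jigP([.6187,.0427,1.71],J)).round(1)); print("plate end",proj(W,jigP([.6187,.0427,1.71],[[.2626,-.054,.012],[.2626,.096,.012]])).round(1),"ball scene",proj(C,[[.6187,.0427,.075]]))
E
```

```text
[1.90504839e+00 1.42088207e-03 7.34732591e-04] arm pred [[315.3  30.8]
 [315.8 286.9]
 [316.  382.3]] cup scene [[285.11002684 213.55146822]
 [285.18285036 221.08283296]]
jig pred [[244.8 113.1]
 [248.3  83.7]
 [374.6 141.2]
 [382.4 109.2]
 [407.6 114.6]]
plate end [[445.4  87.5]
 [262.7  47.3]] ball scene [[284.86378706 256.02029998]]
```

View pics/m4.png

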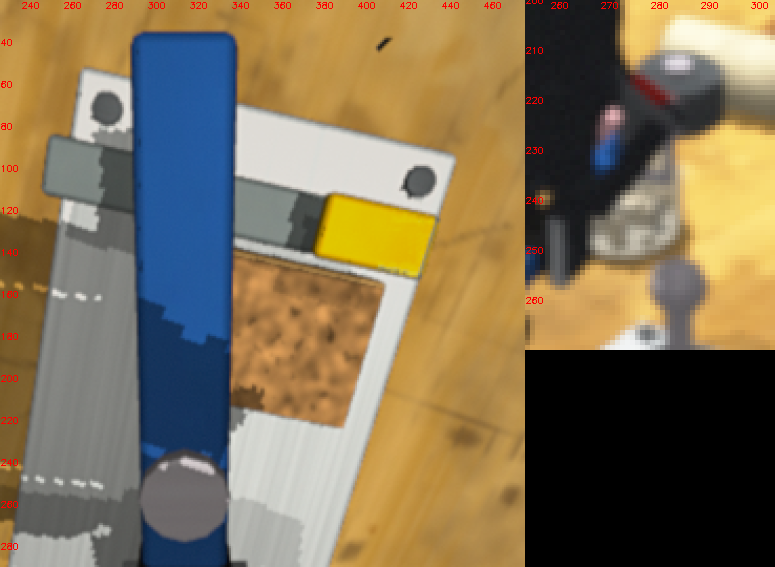

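In the enlarged view, the ledge end corners are (253.8,84.8) and (250.5,110.5), the lip edge corners are (387.1,111.9) and (380.5,140), and the bar end is at (317.6,37). In the scene picture, the cup and ball are aligned at u=285.6.

```bash
python3 - <<'E'
from h import *
W,C=cam("wrist"),cam("scene")
a,b=onz(W,(269,52.9),.012),onz(W,(446.7,94.8),.012); d=a-b; print("plate w",np.linalg.norm(d),"yaw",np.arctan2(d[1],d[0])-np.pi/2+0)
J=[[.231,.091,.075],[.213,.091,.075],[.231,.008,.104],[.213,.008,.104]];O=[[253.8,84.8],[250.5,110.5],[387.1,111.9],[380.5,140]]
f=lambda p:np.r_[(proj(W,jigP(p,J))-O).ravel(),(p[:2]-[.6191,.0429])*335/.4*2]
s=least_squares(f,[.6187,.0427,1.71],x_scale=.01); print("jig",s.x.round(4),s.fun.round(1))
f0=lambda p:(proj(W,jigP(p,J))-O).ravel()
s0=least_squares(f0,[.6187,.0427,1.71],x_scale=.01); print("jig no prior",s0.x.round(4),s0.fun.round(1))
st=read_state();Rc=R.from_quat(st["tcp_rot"]);g=st["ee_pos"]+Rc.apply([0,0,.155]); Ra=Rc*R.from_matrix(G)
def A(q,L): return g+Ra.apply(R.from_euler("ZY",[q[3],q[4]]).apply(np.array(L)-[.14,0,.008])+q[:3])
fa=lambda q:np.r_[(proj(W,A(q,[[.25,0,.015],[.163,0,.017]]))-[[317.6,36.5],[317.2,288.5]]).ravel(),(proj(W,A(q,[[.117,0,.017]]))-[[317,382]]).ravel(),q[:3]/.002,q[3:]/.02]
q=least_squares(fa,np.zeros(5),x_scale=.01); print("arm in tool",q.x.round(4),q.fun.round(1)); print("socket",A(q.x,[[0,0,0]]),"cup scene",proj(C,A(q.x,[[0,0,.021]])))
E
```

```text
plate w 0.1473631409317908 yaw -4.5874525179086
jig [0.6192 0.0428 1.6974] [ 0.  -2.  -0.7  1.7  1.1 -1.7 -0.6  2.   0.1 -0.1]
jig no prior [0.6196 0.0429 1.699 ] [-0.  -1.8 -0.6  1.9  1.1 -1.8 -0.6  2. ]
arm in tool [-0.0013 -0.0005 -0.0014 -0.0022 -0.0034] [-0.  -0.1 -0.  -0.2  0.   0.3 -0.6 -0.2 -0.7 -0.1 -0.2]
socket [[0.61889705 0.03976932 0.17446232]] cup scene [[285.28523476 213.95646559]]
```

```bash
python3 -m creep '0 0 1 -15 0 0 0;0 0 3 -35 0 0 0;0 0 3 -55 0 0 0;0 0 3 -70 0 0 0;0 0 3 -76 0 0 0;0 0 3 -76 0 0 0;0 0 3 -76 0 0 0'; python3 - <<'E'
from h import *
im=get_image("scene")[:,:,::-1]
cv2.imwrite("pics/m5.png",cv2.resize(im[215:275,255:315],(600,600),interpolation=3))
C=cam("scene");s=read_state();print(s["ee_pos"],s["wrist_force"],s["moment"])
print(proj(C,[[.6193,.0428,.075]]))
E
```

```text
clock: 7.72
ee_pos: [0.5727, 0.1766, 0.2637]
tcp_rot: [0.579, 0.815, -0.001, 0.001]
wrist_force: [-0.0, 0.5, -3.7]
gripper_width: 0.0145
finger_force: 107.6
[0.57266601 0.17662165 0.26372773] [ 1.00948467  0.07795387 -3.46604829] [ 0.00955369  0.02930655 -0.03549468]
[[284.66533204 255.94580134]]
```

View pics/m5.png

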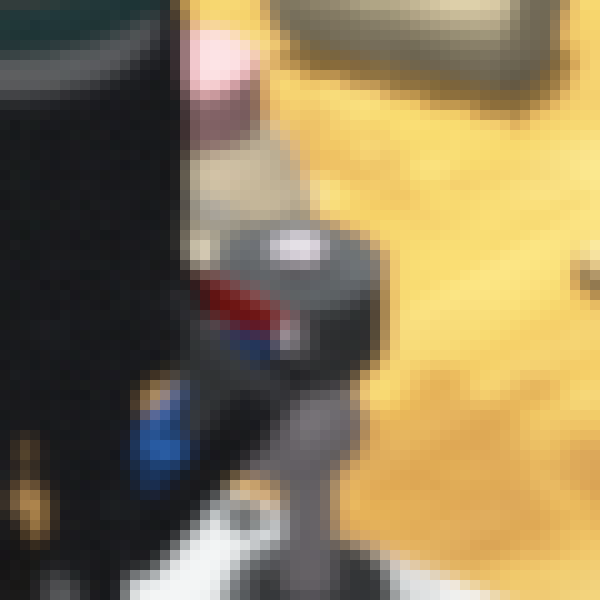

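The scene crop shows the cup centred at about u=284.5–284.8 and the ball at about 285.5. The cup looks about 2 mm too far along (+x,+y), so I'll split the difference and go down by feel.

```bash
python3 -m creep '0 -.7 -.8 -3 0 0 0;0 -.7 -.8 -6 0 0 0;0 -.7 -.8 -9 0 0 0;0 -.7 -.8 -12 0 0 0;0 -.7 -.8 -12 0 0 0'; python3 -c "
from h import *
s=read_state();print(s['ee_pos'],s['wrist_force'],s['moment'])"
```

```text
clock: 8.4
ee_pos: [0.5716, 0.1758, 0.2503]
tcp_rot: [0.579, 0.815, -0.001, -0.0]
wrist_force: [-0.1, -0.9, -3.7]
gripper_width: 0.014
finger_force: 107.6
[0.57164699 0.17581003 0.25031141] [-0.11813496 -0.92158306 -3.7052871 ] [ 0.11187478  0.05461728 -0.03024524]
```

```bash
python3 -m creep '0 0 0 -2 0 0 0;0 0 0 -4 0 0 0;0 0 0 -6 0 0 0;0 0 0 -6 0 0 0'; python3 -c "
from h import *
s=read_state();print(s['ee_pos'],s['wrist_force'],s['moment'])"
```

```text
clock: 8.9
ee_pos: [0.5717, 0.1758, 0.2445]
tcp_rot: [0.579, 0.815, -0.001, -0.0]
wrist_force: [-0.3, 0.4, -2.7]
gripper_width: 0.0138
finger_force: 107.6
[0.57168989 0.17577286 0.24446223] [-0.25708252  0.44078737 -2.7360312 ] [ 0.06703563  0.01349184 -0.01301056]
```

```bash
python3 -m creep '0 0 0 -2 0 0 0;0 0 0 -3 0 0 0;0 0 0 -4 0 0 0;0 0 0 -4 0 0 0'; python3 -c "
from h import *
s=read_state();print(s['ee_pos'],s['wrist_force'],s['moment'])"
```

```text
clock: 9.4
ee_pos: [0.5717, 0.1758, 0.2406]
tcp_rot: [0.579, 0.815, -0.001, -0.0]
wrist_force: [-0.2, 0.3, -3.3]
gripper_width: 0.0143
finger_force: 107.6
[0.5717062  0.1757917  0.24060044] [-0.17846838  0.26307394 -3.31673172] [0.07951115 0.07264024 0.03348933]
```

```bash
python3 -m creep '0 0 0 -1 0 0 0;0 0 0 -1 0 0 0;0 0 0 -2 0 0 0;0 0 0 -2 0 0 0'; python3 -c "
from h import *
s=read_state();print(s['ee_pos'],s['wrist_force'],s['moment'])"
```

```text
clock: 9.9
ee_pos: [0.5717, 0.1758, 0.2386]
tcp_rot: [0.579, 0.815, -0.001, -0.0]
wrist_force: [0.7, -0.4, -4.0]
gripper_width: 0.0138
finger_force: 107.6
[0.5717066  0.1757816  0.23859962] [ 0.74868685 -0.35910322 -3.96699934] [ 0.12970856  0.03432297 -0.05961896]
```

```bash
python3 -m creep '0 0 0 -1 0 0 0;0 0 0 -1 0 0 0;0 0 0 -1 0 0 0'; python3 -m creep '0 0 0 -1 0 0 0;0 0 0 -1 0 0 0;0 0 0 -1 0 0 0'; python3 -c "
from h import *
s=read_state();print(s['ee_pos'],s['wrist_force'],s['moment'])
im=get_image('scene')[:,:,::-1];i2=get_image('side')[:,:,::-1]
cv2.imwrite('pics/m6.png',np.hstack([cv2.resize(im[215:275,265:325],(400,400),interpolation=3),cv2.resize(i2[260:350,260:350],(400,400),interpolation=3)]))"
```

```text
clock: 10.28
ee_pos: [0.5717, 0.1758, 0.2377]
tcp_rot: [0.579, 0.815, -0.001, 0.0]
wrist_force: [-1.1, 0.4, -3.2]
gripper_width: 0.014
finger_force: 107.6
clock: 10.65
ee_pos: [0.5718, 0.1758, 0.2368]
tcp_rot: [0.579, 0.815, -0.001, 0.0]
wrist_force: [-0.3, 0.2, -3.7]
gripper_width: 0.0141
finger_force: 107.6
[0.57178532 0.17575331 0.23681289] [-0.25669742  0.21679875 -3.73245851] [0.01303032 0.02100743 0.01749738]
```

View pics/m6.png

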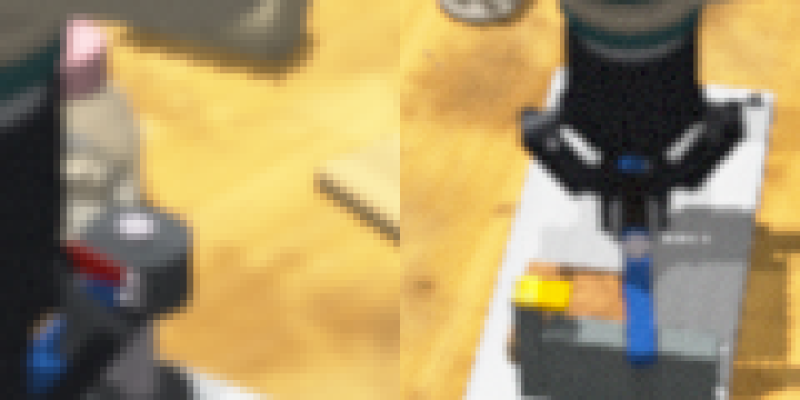

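The scene view shows the cup enclosing the ball, and the side view shows the bar over the ledge, clear of the lip. There's no contact yet, so I'll keep easing down.

```bash
for i in 1 2 3; do python3 -m creep '0 0 0 -.8 0 0 0;0 0 0 -.8 0 0 0;0 0 0 -.8 0 0 0' | grep -E "ee_pos|force: \["; done; python3 -c "
from h import *
print(proj(cam('scene'),[.6193,.0428,.096]));s=read_state();print(s['moment'],s['ee_pos'])"
```

```text
ee_pos: [0.5718, 0.1758, 0.2364]
wrist_force: [-1.6, -0.7, 1.3]
ee_pos: [0.5718, 0.1758, 0.2364]
wrist_force: [-4.3, -1.5, 6.5]
ee_pos: [0.5719, 0.1758, 0.2363]
wrist_force: [-6.1, -1.7, 9.9]
[[284.60180574 248.96445057]]
[-0.27054948  0.99235927 -0.09798677] [0.57189226 0.17582215 0.23633664]
```

Contact is on both the ball and the ledge: the force and moment fit a share on each. Next I'll ease the press and swing about the ball.

```bash
python3 -m creep '0 -.7 0 1.2 0 0 0;0 -.7 0 1.2 0 0 0;0 -.7 0 1.2 0 0 0;0 -.7 0 1.2 0 0 0' | grep -E "ee_pos|force: \[";python3 -m creep '0 2.7 .9 0 0 0 -.02;0 6.7 2.1 0 0 0 -.05;0 10 3 0 0 0 -.075;0 13.6 3.9 0 0 0 -.1;0 17 4.7 0 0 0 -.125;0 20.5 5.4 0 0 0 -.15;0 20.5 5.4 0 0 0 -.15';  python3 -c "
from h import *
s=read_state();print(s['moment'],s['ee_pos'],(R.from_quat(s['tcp_rot'])*R.from_matrix(G)).as_euler('ZYX'))"
```

```text
ee_pos: [0.5714, 0.1758, 0.2364]
wrist_force: [1.1, -0.0, 6.1]
clock: 13.25
ee_pos: [0.5918, 0.1813, 0.2364]
tcp_rot: [0.639, 0.769, -0.001, 0.0]
wrist_force: [-0.9, -0.6, 5.9]
gripper_width: 0.0139
finger_force: 109.0
[-0.08107708  0.17261585 -0.02252779] [0.5918408  0.18126473 0.23636508] [1.75588444e+00 1.39824827e-03 6.81014628e-04]
```

```bash
python3 -m creep '0 2.1 .4 0 0 0 -.015;0 4.3 .7 0 0 0 -.03;0 5.6 .9 0 0 0 -.04;0 5.6 .9 0 0 0 -.04'| grep -E "ee_pos|force: \["; python3 -m creep '0 1.4 .2 0 0 0 -.01;0 2.2 .3 0 0 0 -.016;0 2.2 .3 0 0 0 -.016';  python3 -c "
from h import *
s=read_state();print(s['moment'],s['ee_pos'],(R.from_quat(s['tcp_rot'])*R.from_matrix(G)).as_euler('ZYX'))"
```

```text
ee_pos: [0.5973, 0.1822, 0.2364]
wrist_force: [-2.5, -0.5, 7.0]
clock: 14.12
ee_pos: [0.5994, 0.1825, 0.2363]
tcp_rot: [0.66, 0.751, -0.001, 0.0]
wrist_force: [-1.9, -1.7, 7.1]
gripper_width: 0.0138
finger_force: 109.1
[-0.13777356  0.35871973  0.09579459] [0.59941502 0.18250123 0.23633144] [1.70035565e+00 1.34208613e-03 1.35941478e-03]
```

```bash
for i in 1 2 3; do python3 -m creep '0 .7 .1 0 0 0 -.005;0 1.4 .2 0 0 0 -.01;0 1.4 .2 0 0 0 -.01'| grep -E "ee_pos|force: \[";  python3 -c "
from h import *
s=read_state();print(s['moment'],(R.from_quat(s['tcp_rot'])*R.from_matrix(G)).as_euler('ZYX'))"; done
```

```text
ee_pos: [0.6006, 0.1827, 0.2363]
wrist_force: [-4.8, -1.5, 9.3]
[-0.25650137  0.69491432  0.23300765] [1.69055781e+00 1.50351650e-03 2.36818897e-03]
ee_pos: [0.6013, 0.1829, 0.2363]
wrist_force: [-13.1, -4.0, 12.5]
[-0.51983768  1.9139271   0.63363398] [1.68152134 0.00212616 0.00623655]
ee_pos: [0.602, 0.183, 0.2363]
wrist_force: [-21.4, -6.4, 18.2]
[-0.85288802  3.17192497  1.06393452] [1.67246302 0.00285395 0.01014703]
```

```bash
python3 -m creep '0 -1 -.2 .3 0 0 .008;0 -2 -.3 .5 0 0 .014;0 -2 -.3 .5 0 0 .014;0 -2 -.3 .5 0 0 .014'| grep -E "ee_pos|force: \["; python3 -m creep '.4 0 0 0 0 0 0;.4 0 0 0 0 0 0;.5 0 0 0 0 0 0;.5 0 0 0 0 0 0;.5 0 0 10 0 0 0;.5 0 0 30 0 0 0;.5 0 0 60 0 0 0;.5 0 0 90 0 0 0;.5 0 0 90 0 0 0'; python3 - <<'E'
from h import *
W=cam("wrist")
cv2.imwrite("pics/w7.png",get_image("wrist")[:,:,::-1]); s=read_state();print(s["ee_pos"],s["tcp_rot"],s["joint_pos"])
p=[.6185,.0425,1.697]
print(proj(W,jigP(p,[[0,0,.096],[.25,0,.09],[.163,0,.092],[.117,0,.092],[.222,-.0085,.083],[.231,.008,.104],[.213,.008,.104],[.069,0,.14]])).round(1))
E
```

```text
ee_pos: [0.601, 0.1828, 0.2363]
wrist_force: [-8.7, -2.4, 8.6]
clock: 16.88
ee_pos: [0.6019, 0.1828, 0.3312]
tcp_rot: [0.666, 0.746, 0.002, 0.002]
wrist_force: [0.4, -0.1, 0.4]
gripper_width: 0.0427
finger_force: 0.0
[0.60163553 0.18274616 0.3286755 ] [6.65943196e-01 7.46001294e-01 6.25241398e-04 1.15715986e-03] [ 2.36376408e-01  3.76475569e-01  1.17965151e+00 -1.19084347e-03
  1.58311995e+00  1.23080432e-01]
[[315.7 418.5]
 [309.1  74.5]
 [311.9 221.3]
 [313.1 284.7]
 [324.  125.5]
 [294.9 109.4]
 [296.  143.2]
 [314.1 392.4]]
```

View pics/w7.png

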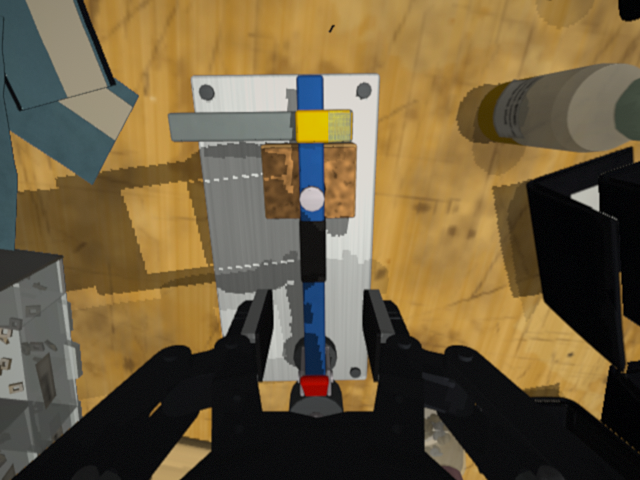

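The wrist view shows the bar running under the yellow lip and in line with the plate, at (310,75) to (312,280). The red lever is at (315,385) and still open. Next I'll close the fingers and move above the lever.

```bash
python3 -m creep '.2 0 0 25 0 0 0;0 2 -20 35 0 0 0;0 6 -50 35 0 0 0;0 9 -75 35 0 0 0;0 10.6 -90.6 30 0 0 .01;0 10.6 -90.6 15 0 0 .01;0 10.6 -90.6 8 0 0 .01;0 10.6 -90.6 8 0 0 .01;0 10.6 -90.6 8 0 0 .01' 60; python3 - <<'E'
from h import *
s=read_state();print(s["ee_pos"],tip_extent() if callable(tip_extent) else tip_extent)
B=np.array([.6185,.0425])
for a,z in((50,309),(57,305),(64,298.6),(69,292),(74,285.5),(78,278),(81,272),(82,268)):
    print(a,((np.r_[B+a/1000*np.array([-.126,.992]),z/1000]-s["ee_pos"])*1000).round(1))
E
```

```text
clock: 18.05
ee_pos: [0.6121, 0.0927, 0.3343]
tcp_rot: [0.662, 0.75, -0.001, 0.0]
wrist_force: [0.2, -0.5, -0.3]
gripper_width: -0.0001
finger_force: 0.0
[0.61212333 0.09274393 0.33430508] 0.1734
50 [  0.1  -0.6 -25.3]
57 [ -0.8   6.3 -29.3]
64 [ -1.7  13.2 -35.7]
69 [ -2.3  18.2 -42.3]
74 [ -2.9  23.2 -48.8]
78 [ -3.5  27.1 -56.3]
81 [ -3.8  30.1 -62.3]
82 [ -4.   31.1 -66.3]
```

```bash
python3 -m creep '0 0 0 -10 0 0 0;0 0 0 -18 0 0 0;0 0 0 -25 0 0 0;0 -.8 6 -29 0 0 0;0 -1.7 13 -36 0 0 0;0 -1.7 13 -36 0 0 0' | grep -E "ee_pos|force: \["; python3 -m creep '0 -.6 5 -6.5 0 0 0;0 -1.2 10 -13 0 0 0;0 -1.5 12 -16.5 0 0 0;0 -1.8 14 -20 0 0 0;0 -1.8 14 -20 0 0 0' | grep -E "ee_pos|force: \["
```

```text
ee_pos: [0.6103, 0.1059, 0.2977]
wrist_force: [0.1, 0.0, -0.1]
ee_pos: [0.6086, 0.1191, 0.2774]
wrist_force: [0.7, -1.3, -0.0]
```

```bash
python3 -m creep '0 -.2 2 -3 0 0 0;0 -.4 3 -6 0 0 0;0 -.4 3 -6 0 0 0' | grep -E "ee_pos|force: \["; python3 -m creep '0 -.1 1 -2 0 0 0;0 -.1 1 -4 0 0 0;0 -.1 1 -4 0 0 0' | grep -E "ee_pos|force: \["; python3 - <<'E'
from h import *
a=get_image("scene")[:,:,::-1];b=get_image("side")[:,:,::-1]
cv2.imwrite("pics/m8.png",np.hstack([cv2.resize(a[205:275,255:325],(400,400),interpolation=3),cv2.resize(b[245:345,260:360],(400,400),interpolation=3)]))
E
```

```text
ee_pos: [0.6081, 0.1222, 0.2715]
wrist_force: [-0.7, 1.0, 0.7]
ee_pos: [0.6082, 0.123, 0.27]
wrist_force: [-5.4, -2.0, 10.3]
```

View pics/m8.png

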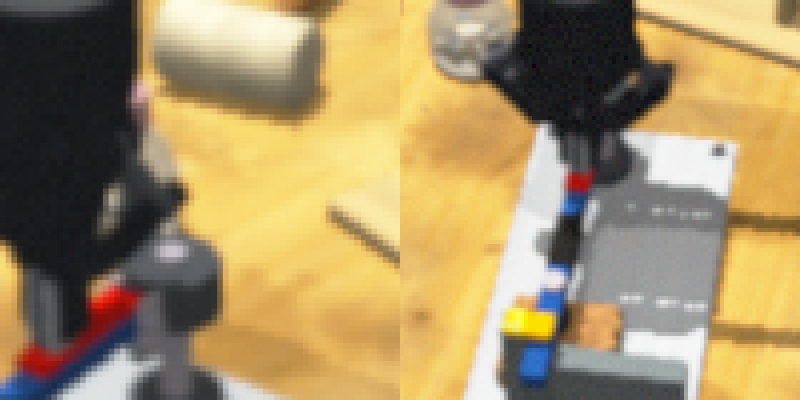

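Both views show the red lever lying flat on the blue bar with the bar under the lip. The stop came at the expected closed height. I'll press a little more and retract.

```bash
python3 -m creep '0 0 0 -1.5 0 0 0;0 0 0 -1.5 0 0 0;0 0 0 -1.5 0 0 0' | grep -E "ee_pos|force: \["; python3 -m creep '0 0 0 5 0 0 0;0 0 0 20 0 0 0;0 0 0 50 0 0 0;0 0 0 90 0 0 0;0 0 20 130 0 0 0;0 0 20 130 0 0 0;0 0 20 130 0 0 0' ; python3 - <<'E'
from h import *
a=get_image("scene")[:,:,::-1];b=get_image("wrist")[:,:,::-1]
cv2.imwrite("pics/m9.png",np.hstack([cv2.resize(a[225:325,195:315],(400,333),interpolation=3),cv2.resize(b[:400],(400,333),interpolation=3)]))
W=cam("wrist");p=[.6185,.0425,1.697]
print((proj(W,jigP(p,[[.1,0,.097],[.1,0,.09],[.25,0,.09],[.222,.008,.104]]))*[400/640,333/400]+[400,0]).round(1))
E
```

```text
ee_pos: [0.6082, 0.1231, 0.2698]
wrist_force: [-6.8, -3.4, 16.0]
clock: 21.52
ee_pos: [0.6081, 0.1431, 0.3958]
tcp_rot: [0.662, 0.749, -0.002, -0.0]
wrist_force: [0.2, 0.4, -0.2]
gripper_width: 0.0002
finger_force: 0.0
[[597.2 188.7]
 [597.3 186.7]
 [596.6  18.9]
 [589.4  52.8]]
```

View pics/m9.png

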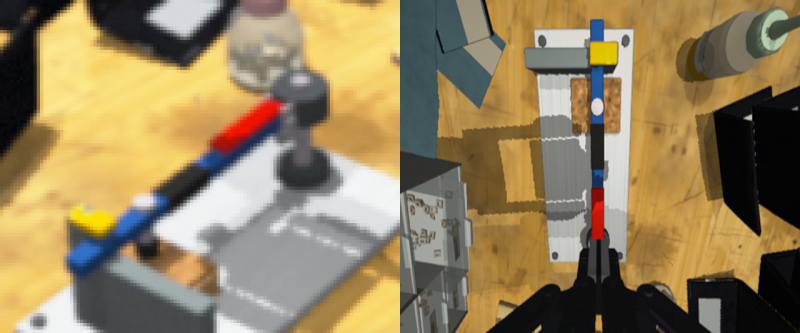

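The lever lies flat, with its end at (598,188) in the right-hand view, exactly where I predicted for closed. The bar is in line under the lip and the robot is clear.

```bash
python3 -c "
from workcell import *
print(sign_off())"
```

```text
the job is handed in; nothing more can be done
None
```

I handed the job in at about 21.6 s of the allowed 56 s; `sign_off` returned no verdict. In the last pictures the socket is on the ball, the bar is in line under the lip, the red lever is flat, and the robot is clear; the jar, bottle and spool were not touched.

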